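# Pin the folding splash screen together

## Robot

A 6-joint arm with a two-finger parallel gripper is mounted at the origin on a cart in front of the work surface, level with it; the furniture and walls round the work are solid. World frame = base frame: x ahead of the robot, y to its left, z up, the work surface at z = 0. Lengths are in m, angles in rad, forces in N, time in s.
With the tool pointing down it reaches from about 0.275 to 0.875 m from the base axis. Payload 12.5 kg.
Tool frame: the origin (TCP) lies on the centre line of the jaws, within the pads' length; the fingertips stand r.finger_overhang ahead of it and the grasp point (between the pads) lies 3 mm ahead of it (r.finger_overhang is the distance from the TCP to the fingertips, in m); z points along the fingers, y is the line along which they close (so a half turn about z gives the same grasp; the last joint's range is limited). The gripper opens to 85 mm and grips with 20 to 120 N. Pads are 22 mm wide; open, the fingers measure 114 mm over their backs; the gripper's body (76 mm by 85 mm) begins 54 mm behind the grasp point. The pads swing forward as they close: fully open they stand 13 mm farther back than shut.
Start: joints at [-1.337, 0.351, 1.652, -0, 1.139, -0.085], TCP at [0.172, -0.522, 0.253] pointing down, gripper open.
Joint ranges: [-2.75, 2.75], [-0.79, 2.1], [0.01, 2.65], [-1.57, 4.71], [0.07, 3.14], [-2.87, 2.87]. Speed limits (rad/s): [2.22, 2.22, 2.79, 3.14, 3.14, 3.14].

## Interface

Orientations are given as a unit quaternion [x, y, z, w].
In Python, from cell import r, optics gives the robot as it stands. The module is installed in compiled form; this text tells all that it offers. Calls block until the motion is done:
- r.move_to(position, orientation): joint-space move of the TCP to a pose.
- r.move_linear(position, rot=None, vel=0.15): straight line of the TCP; rot=None keeps the orientation; vel is the mean speed in m/s.
- r.set_joints(angles): joint-space move.
- r.set_gripper(opening, squeeze=None): opening from 0.0 (shut) to 1.0 (fully open); squeeze is the grip in N (None keeps the last); returns when the fingers have stopped.
- r.sleep(seconds).
- r.inverse_kinematics(position, orientation): joint angles nearest the present ones, or None.
- optics.get_image(name): name is "side" or "top" or "wrist"; returns a dict with "pixels" (480x640x3 uint8, red, green, blue), "depth" (480x640 float32, m along the optical axis (not along the pixel's ray), 0 where there is no reading), "fx", "fy", "cx", "cy" (pixels), "D" ([k1, k2, p1, p2, k3] as OpenCV has them; the pictures are not rectified), "camera_from_world" (4x4, takes a point from world to camera coordinates); the wrist camera has in their place "mount" (4x4, takes a point from camera to tool coordinates, whose origin is the TCP and whose axes are the flange's). Camera axes: x right, y down, z forward; pixel columns grow to the right and rows downward; lengths in m; the calibration is good to about 2 mm. A picture is of the moment at which its call begins: read the wrist's pose just before it.
A pose or a line that the arm cannot do raises r.PlanningError and nothing moves.
- r.hand_in(): hands the job in; it is judged then, once.
Readings, each from a call of its own:
- r.current_t(): time.
- r.current_q(): joint angles.
- r.current_qvel(): joint speeds.
- r.current_effort(): joint torques, N m.
- r.current_tool_pos(): TCP position.
- r.current_ee_rot(): TCP orientation.
- r.current_contact_force(): force on the tool from outside, world axes, zero at the start.
- r.current_torque(): the same for the moment, N m.
- r.current_opening(): opening from 0.0 (shut) to 1.0 (fully open).
- r.current_finger_force(): force on a finger pad.
Only numpy, scipy, OpenCV 4.12 (cv2) and the standard library are available. Lean on these libraries where they do the work, as an engineer would, in place of code of your own. Each camera call takes 0.05 s, during which the arm holds its last target. There are 200 camera calls.

## Task

The folding splash screen beside the sink was taken apart for washing. Bring the loose wing up so that its brass eye sits between the two steel knuckles of the fixed wing with the holes in line, then thread the orange-headed hinge pin down through all three until its collar rests on the upper knuckle, and let go. The loose wing must end standing on the worktop, and the honey jar, the espresso cup and the spice jar must be left where they are.

Things in the scene. Friction and masses are not known exactly. Their poses are not given: they have to be found in the camera images.
- screen: Fixed wing, immovable, upright: blue-green panel in a 14 mm thick aluminium frame, 92 mm high. Origin on the vertical hinge axis at worktop height, z up; the panel runs along its -y (frame 24 to 112 mm from the axis). Two steel knuckles on the axis (tubes 28 mm outside, 16 mm hole): lower one 4 to 30 mm above the worktop, upper one 70 to 92 mm. Place and yaw vary.
- screen_hinge (a point): Centre of the upper knuckle's top mouth, on the hinge axis, 92 mm up. Between the two knuckles, on the fixed wing's -y side, an upright V-shaped saddle (walls at 45 degrees, open to its +y) stops the loose wing's round eye within 1 mm of the axis when the eye is pushed in along the fixed wing's -y.
- wing: Loose wing, about 0.4 kg: the same kind of panel, 92 mm high, upright on two cross feet (70 mm long in x, 18 mm wide, 10 mm high, centred at y = 48 and 116 mm). Origin on its eye's axis, level with the feet's undersides, z up; frame runs along +y from 18 to 130 mm; 14 mm thick along x, centred on x = 0. Pinch the top rail (18 mm high) across its thickness.
- wing_eye (a point): Centre of the brass eye at the wing's end: a tube 28 mm outside, 16 mm hole, 35 to 65 mm above the feet's undersides. With the wing standing on the worktop the eye has 5 mm of play below and above between the knuckles.
- wing_top (a point): Middle of the top rail's upper edge: 75 mm along the wing's +y from the eye's axis, 92 mm above the feet's undersides; near the balance point.
- pin: Hinge pin, 126 mm long, 0.12 kg. Origin at the tip, z towards the head. Steel shaft 13 mm thick, 86 mm long, tapered to 4 mm over the lowest 15 mm; then a collar 28 mm across, 4 mm thick; then an orange cylindrical head 24 mm across, 36 mm tall. Starts upright, tip down, in the wooden block's hole, tip 6 mm above the worktop.
- pin_collar (a point): Centre of the collar's underside, 86 mm from the tip. When the pin is home it lies on the upper knuckle, 92 mm above the worktop.
- pin_head (a point): Centre of the top of the orange head, 126 mm from the tip.
- pin_block: Wooden block 60 x 60 x 60 mm, immovable, that holds the pin in a hole 14.5 mm across and 54 mm deep in its top. Origin at the centre of its underside.
- honey_jar: Bystander: honey jar with a pale lid, 71 mm across, 110 mm tall; origin at the centre of its underside.
- espresso_cup: Bystander: small white patterned cup, 52 mm tall; origin at the centre of its underside.
- spice_jar: Bystander: spice jar with a black cap, 41 mm across, 105 mm tall; origin at the centre of its underside.
Things that resemble listed ones, but are neither listed nor needed, are in the scene too. Leave any red look-alike of the screen alone.

How it is judged:
At the end, for the whole second after the job is handed in: Pin upright (0.08 rad) on the hinge axis (tip within 5 mm), collar down on the upper knuckle (within 4 mm); loose wing's eye threaded on it (within 6 mm of the axis), wing upright (0.08 rad) on the worktop (height within 4 mm); wing and pin at rest (z of pin_collar in the frame of screen between 0.088 and 0.096 m and horizontal distance between pin and screen_hinge below 0.005 m and angle between each of pin, wing's own z axis and vertical below 0.08 rad and horizontal distance between wing_eye and screen_hinge below 0.006 m and z of wing_eye in the frame of screen between 0.046 and 0.054 m and linear speed of each of wing, pin below 0.02 m/s); the robot touches nothing.
It fails at once if the honey jar, the espresso cup or the spice jar is moved more than 30 mm or tipped over (distance of any of honey_jar, espresso_cup, spice_jar from where it was at the start of the episode above 0.03 m or angle between any of honey_jar, espresso_cup, spice_jar's own z axis and vertical above 0.5 rad).
It also fails if it takes over 61 s, if anything falls off the work surface, if the arm or the gripper's body presses on something with over 40 N, if the wrist force passes 120 N, or if a joint passes its speed limit or range.

## Working session

There is one attempt and no reset: what is moved stays moved. The work goes in short steps, each a Python script; the robot and the scene stay as the last script left them, time stands still between calls to the robot, and variables do not carry over. Pictures are saved under pics/ and viewed, at most 10 in all, crops included, and the job is handed in when it is done.

```bash
mkdir -p pics; cat > h.py <<'E'
from cell import r, optics
import numpy as np, cv2
from scipy.spatial.transform import Rotation as R
def cam(name):
    if name=="wrist":
        p=np.array(r.current_tool_pos()); q=r.current_ee_rot()
        im=optics.get_image(name); T=np.eye(4); T[:3,:3]=R.from_quat(q).as_matrix(); T[:3,3]=p
        W=T@np.array(im["mount"])
    else:
        im=optics.get_image(name); W=np.linalg.inv(np.array(im["camera_from_world"]))
    im["W"]=W; return im
def cloud(im):
    K=np.array([[im["fx"],0,im["cx"]],[0,im["fy"],im["cy"]],[0,0,1.]])
    d=im["depth"]; h,w=d.shape
    u,v=np.meshgrid(np.arange(w),np.arange(h))
    n=cv2.undistortPoints(np.stack([u,v],-1).reshape(-1,1,2).astype(np.float64),K,np.array(im["D"],float)).reshape(h,w,2)
    P=np.dstack([n*d[...,None],d])
    P=P@im["W"][:3,:3].T+im["W"][:3,3]; P[d<=0]=np.nan
    return P
def save(im,fn): cv2.imwrite("pics/"+fn,im["pixels"][...,::-1])
def down(yaw):  # tool z down, tool y (closing) axis at angle yaw in world
    y=np.array([np.cos(yaw),np.sin(yaw),0]); z=np.array([0,0,-1.]); x=np.cross(y,z)
    return R.from_matrix(np.stack([x,y,z],1)).as_quat()
E
python3 - <<'E'
from h import *
for n in ("top","side"):
    im=cam(n); save(im,n+"0.png"); P=cloud(im); np.savez(""+n+"0.npz",P=P,px=im["pixels"])
    print(n,im["W"].round(3).tolist(),im["fx"])
print(r.finger_overhang,r.current_t(),r.current_tool_pos(),r.current_ee_rot())
E
```

```text
top [[0.006, -0.994, 0.112, 0.503], [-1.0, -0.006, -0.001, 0.125], [0.002, -0.112, -0.994, 0.945], [0.0, 0.0, 0.0, 1.0]] 490.67489645036073
side [[-0.997, -0.055, 0.047, 0.542], [-0.072, 0.689, -0.721, 0.735], [0.007, -0.723, -0.691, 0.683], [0.0, 0.0, 0.0, 1.0]] 450.7470159031687
0.022 0.1 [ 0.17234591 -0.52201263  0.25281877] [ 9.87322464e-01  1.58726437e-01 -4.91006028e-05 -5.17165887e-04]
```

View pics/top0.png

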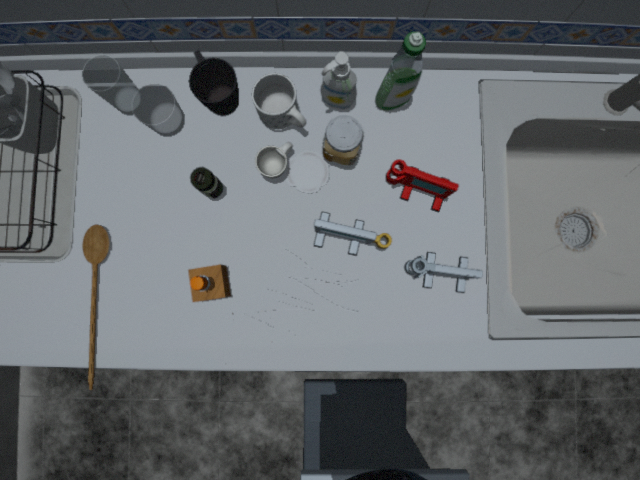

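View pics/side0.png

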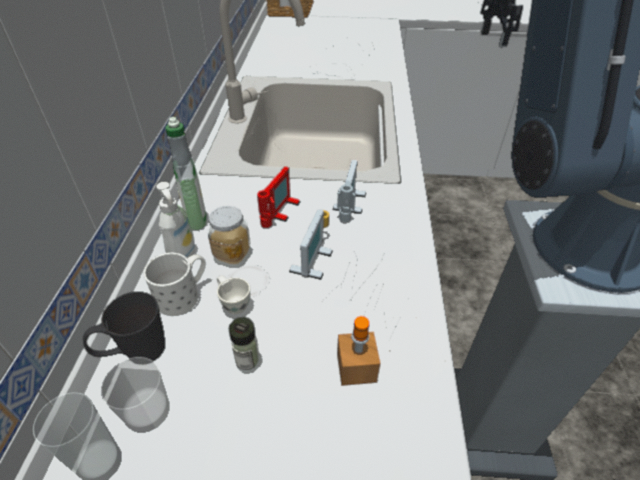

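In the top view there are three screen-like things. The silver one with a brass eye at (383,240) is the loose wing. The silver one with steel knuckles at (415,267) and its panel running right is the fixed wing. The red one at (420,180) is the look-alike. The pin with the orange head is at (200,283) in its block. Next I'll measure these and confirm with a crop.

```bash
python3 - <<'E'
from h import *
d=np.load("top0.npz"); P=d["P"]; px=d["px"]
cv2.imwrite("pics/crop0.png",cv2.resize(px[205:305,300:500,::-1],(800,400),interpolation=cv2.INTER_CUBIC))
def rep(n,u0,v0,u1,v1,zl,zh):
    Q=P[v0:v1,u0:u1].reshape(-1,3); Q=Q[(Q[:,2]>zl)&(Q[:,2]<zh)]
    c=Q[:,:2].mean(0); w,V=np.linalg.eigh(np.cov((Q[:,:2]-c).T)); a=V[:,1]
    if a[1]<0:a=-a
    t=(Q[:,:2]-c)@a
    print(n,len(Q),"c",c.round(4),"z",np.median(Q[:,2]).round(4),"ax",np.degrees(np.arctan2(a[1],a[0])).round(1),"ends",(c+a*t.min()).round(4),(c+a*t.max()).round(4)); return Q
rep("wing top",310,205,372,260,.08,.10)
rep("eye",370,225,396,255,.05,.08)
rep("fix rail",428,245,490,285,.08,.10)
rep("fix knuckle",403,253,427,280,.08,.10)
rep("pin head",185,265,215,300,.10,.20)
rep("block",185,260,235,305,.05,.07)
S=np.load("side0.npz"); P=S["P"]
rep("S pin head",350,312,375,345,.10,.20)
rep("S wing",295,205,330,280,.08,.10)
rep("S fix knuckle",335,180,356,196,.08,.10)
rep("S fix rail",345,155,362,185,.08,.10)
E
```

```text
wing top 496 c [0.6007 0.0841] z 0.0901 ax 76.9 ends [0.589  0.0336] [0.6124 0.1342]
eye 160 c [0.5837 0.0113] z 0.063 ax 94.2 ends [ 0.5848 -0.0046] [0.582 0.034]
fix rail 453 c [ 0.5284 -0.1108] z 0.0904 ax 82.0 ends [ 0.5215 -0.1598] [ 0.535  -0.0637]
fix knuckle 161 c [ 0.5369 -0.0485] z 0.09 ax 106.2 ends [ 0.5409 -0.0623] [ 0.5334 -0.0363]
pin head 218 c [0.504  0.3268] z 0.1295 ax 84.4 ends [0.5031 0.3171] [0.5054 0.3408]
block 875 c [0.5047 0.3246] z 0.0586 ax 6.2 ends [0.4749 0.3214] [0.5357 0.3279]
S pin head 344 c [0.5057 0.3354] z 0.1291 ax 157.6 ends [0.5184 0.3302] [0.4958 0.3395]
S wing 363 c [0.6005 0.0881] z 0.0918 ax 76.7 ends [0.5857 0.0255] [0.6124 0.1385]
S fix knuckle 163 c [ 0.5365 -0.0511] z 0.0905 ax 80.4 ends [ 0.5314 -0.0816] [ 0.5394 -0.034 ]
S fix rail 173 c [ 0.5282 -0.1076] z 0.0924 ax 81.6 ends [ 0.5209 -0.1571] [ 0.5356 -0.0577]
```

View pics/crop0.png

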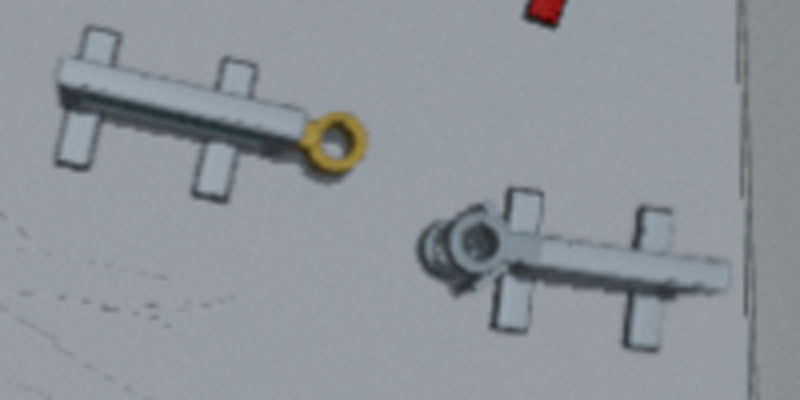

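The crop shows the brass eye at top-view pixel (384,240) on the loose wing. The steel knuckle is at (419,265) with its panel to the right. That confirms both identities. Now a close look with the wrist camera.

```bash
python3 - <<'E'
from h import *
r.move_to([0.56,0.02,0.30],down(np.radians(-10)))
print(r.current_q(),r.current_t())
im=cam("wrist"); save(im,"w1.png"); P=cloud(im); np.savez("w1.npz",P=P,px=im["pixels"]); print(np.array(im["mount"]).round(3).tolist())
print(P[::96,::106].round(3).tolist()[2])
E
```

```text
[-4.86411321e-02  3.26199908e-01  1.56735512e+00 -1.52513798e-04
  1.24811808e+00  1.27119270e-01] 2.475
[[0.001, -0.952, -0.306, 0.078], [1.0, 0.0, 0.001, 0.0], [-0.001, -0.306, 0.952, -0.121], [0.0, 0.0, 0.0, 1.0]]
[[0.11, 0.076, -0.119], [0.109, 0.022, -0.387], [0.445, 0.037, 0.001], [0.555, 0.017, 0.001], [0.664, -0.002, 0.001], [0.777, -0.021, 0.001], [0.85, -0.021, 0.061]]
```

View pics/w1.png

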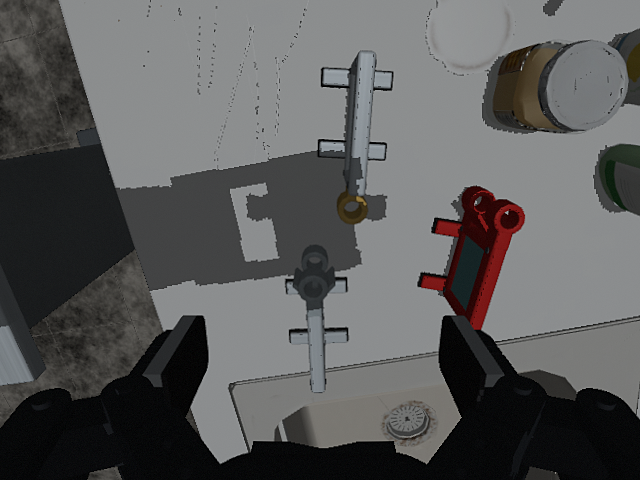

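The wrist view shows the wing rail from (365,55) to (355,195), the brass eye at (352,208), and the fixed upper knuckle at (314,287) with its rail down to (318,390). I'll fit these and then grasp.

```bash
cat >> h.py <<'E'
def rail(Q,zl=.08,zh=.1):
    Q=Q.reshape(-1,3); Q=Q[(Q[:,2]>zl)&(Q[:,2]<zh)]
    rc=cv2.minAreaRect((Q[:,:2]*1000).astype(np.float32)); b=cv2.boxPoints(rc)
    e=sorted([(b[i]-b[(i+1)%4],(b[i]+b[(i+1)%4])/2) for i in range(4)],key=lambda t:np.linalg.norm(t[0]))
    d=e[2][0]/np.linalg.norm(e[2][0]); d=d*np.sign(d[1])
    return np.array(rc[0])/1000,np.degrees(np.arctan2(d[1],d[0])),sorted(rc[1])
def ring(Q,zl,zh,rad):
    from scipy.optimize import least_squares
    Q=Q.reshape(-1,3); Q=Q[(Q[:,2]>zl)&(Q[:,2]<zh)][:,:2].astype(np.float32)
    h=cv2.convexHull((Q*1000).reshape(-1,1,2)).reshape(-1,2)/1000.
    s=least_squares(lambda c:np.hypot(*(h-c).T)-rad,h.mean(0),loss="soft_l1",f_scale=.001)
    return s.x,cv2.minEnclosingCircle((Q*1000))[1]
E
python3 - <<'E'
from h import *
P=np.load("w1.npz")["P"]
print("wing",rail(P[45:196,342:385]))
print("fix",rail(P[312:395,305:330]))
print("eye",ring(P[192:226,333:372],.055,.075,.014))
print("knuckle",ring(P[264:306,297:331],.083,.1,.014))
for n in ("top","side"):
    Q=np.load(n+"0.npz")["P"]
    if n=="top": print(n,ring(Q[225:255,370:396],.055,.075,.014),ring(Q[253:280,403:425],.083,.1,.014))
    else: print(n,ring(Q[180:200,335:356],.083,.1,.014))
E
```

```text
wing (array([0.60203992, 0.08047981]), np.float32(77.367935), [16.201557159423828, 111.5298080444336])
fix (array([ 0.5297475 , -0.11670389]), np.float32(82.195366), [15.964966773986816, 90.4194107055664])
eye (array([0.58560434, 0.00798869]), 15.55509090423584)
knuckle (array([ 0.53880838, -0.0511    ]), 15.800653457641602)
top (array([0.58390089, 0.01041608]), 19.014892578125) (array([ 0.53756019, -0.04951437]), 13.907439231872559)
side (array([ 0.53718972, -0.05132308]), 24.48737907409668)
```

```bash
python3 - <<'E'
from h import *
g=np.array([0.602,0.0812]); q=down(np.radians(-12.6))
r.move_to([*g,0.16],q)
r.move_linear([*g,0.086],vel=.1)
r.set_gripper(0.0,60)
print("open",r.current_opening(),r.current_finger_force(),r.current_t())
p=np.array(r.current_tool_pos()); p[2]+=.002; f0=np.array(r.current_contact_force())
r.move_linear(p,vel=.03)
f1=np.array(r.current_contact_force()); print(p,f0,f1)
H=np.array([0.5387,-0.0500]); a=np.radians(82.2); s=np.array([np.cos(a),np.sin(a)])
pre=H+s*(.075+.04)
r.move_linear([*pre,p[2]],rot=down(np.radians(-7.8)),vel=.08)
r.move_to([*pre,p[2]],down(np.radians(-7.8)))
print(r.current_tool_pos(),r.current_contact_force(),r.current_t())
im=cam("wrist"); save(im,"w2.png"); np.savez("w2.npz",P=cloud(im),px=im["pixels"])
E
```

```text
open 0.15034603068159427 59.476990699768066 4.7417
[0.60194954 0.08121389 0.08819232] [-1.75816817 -0.40520874  3.41005866] [ 0.33155341  0.20038269 -4.38185842]
[0.55453597 0.06404464 0.08813342] [-0.65017379 -0.36339061 -3.2375368 ] 6.025
```

View pics/w2.png

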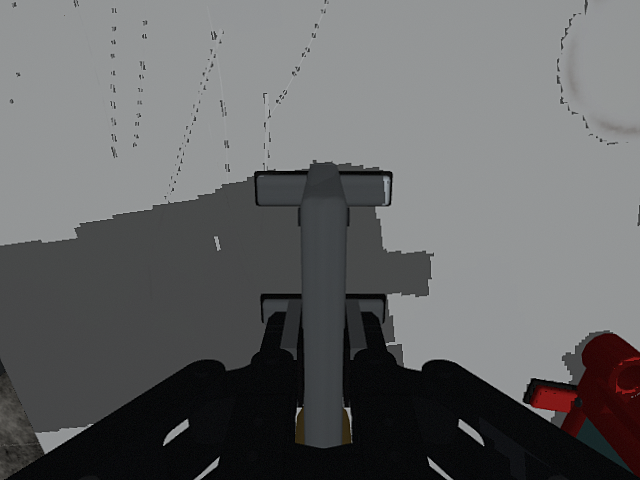

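The wing is held straight: the rail sits between the pads at (323,300) and the brass eye is at (323,425). Now I'll push it in until it touches the saddle.

```bash
python3 - <<'E'
from h import *
H=np.array([0.5387,-0.0500]); a=np.radians(82.2); s=np.array([np.cos(a),np.sin(a)])
f0=np.array(r.current_contact_force())[:2]
d=.04
r.move_linear([*(H+s*(.075+.008)),.0882],vel=.06)
for k in np.arange(.006,-.0061,-.001):
    r.move_linear([*(H+s*(.075+k)),.0882],vel=.02); 
    f=(np.array(r.current_contact_force())[:2]-f0); print(round(k,4),(f@s).round(1),(f@[-s[1],s[0]]).round(1))
    if f@s>10: break
p=np.array(r.current_tool_pos());print(p,(p[:2]-H)@s)
r.move_linear([p[0],p[1],p[2]-.002],vel=.02); print(r.current_contact_force())
r.set_gripper(.45,20)
p=np.array(r.current_tool_pos())
r.move_linear([p[0],p[1],.18],vel=.2)
b=H+s*0.02
r.move_to([*b,.33],down(np.radians(-7.8)))
im=cam("wrist"); save(im,"w3.png"); np.savez("w3.npz",P=cloud(im),px=im["pixels"]); 
im=cam("top"); np.savez("top3.npz",P=cloud(im),px=im["pixels"]);print(r.current_t())
A=np.load("w3.npz")["px"];B=im["pixels"]
cv2.imwrite("pics/m3.png",A[...,::-1])
E
```

```text
0.006 -0.1 1.2
0.005 -0.3 0.1
0.004 -0.4 -0.2
0.003 -1.5 1.4
0.002 -0.4 0.6
0.001 -0.2 1.1
0.0 0.3 -0.0
-0.001 -0.9 0.8
-0.002 0.3 1.0
-0.003 9.5 1.6
-0.004 16.0 2.5
[0.54856989 0.02210817 0.0885496 ] 0.07278051074178456
[-0.31206618  4.36327355 -3.48278464]
11.55
```

View pics/m3.png

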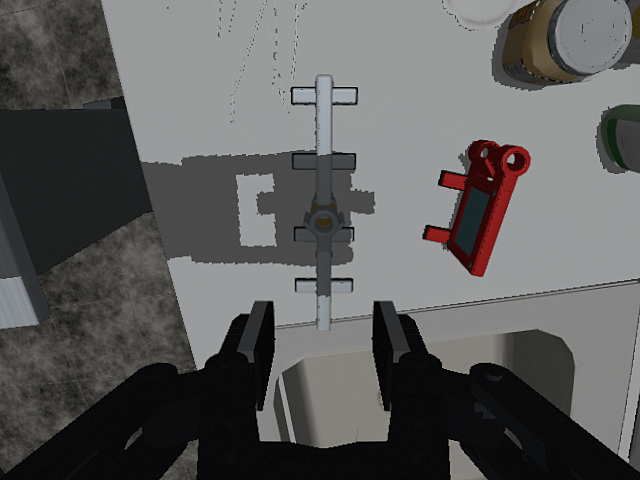

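The wing's eye sits under the upper knuckle at (324,220), and both wings are in line. Next the pin.

```bash
python3 - <<'E'
from h import *
P=np.load("w3.npz")["P"]
print("knuckle",ring(P[195:240,303:345],.083,.1,.014))
print("fix",rail(P[242:332,312:336])); print("wing",rail(P[72:195,312:336]))
print("wing z ends",np.nanmedian(P[85:100,320:328,2]),np.nanmedian(P[170:190,320:328,2]))
r.move_to([.505,.30,.28],down(np.radians(-7.8)))
im=cam("wrist"); save(im,"w4.png"); np.savez("w4.npz",P=cloud(im),px=im["pixels"])
Q=cloud(im); c=im["pixels"].astype(int)
m=(c[...,0]>170)&(c[...,2]<60)&(c[...,1]<170)&(Q[...,2]>.123)&(Q[...,2]<.16)
v,u=np.where(m); print(len(u),u.mean(),v.mean(),np.nanmedian(Q[m],0)); print("head",ring(Q[m],.123,.16,.012))
print(r.current_t(), r.current_q())
E
```

```text
knuckle (array([ 0.54007091, -0.04273767]), 21.650217056274414)
fix (array([ 0.53011176, -0.11368723]), np.float32(81.88177), [15.277161598205566, 94.15624237060547])
wing (array([0.54914294, 0.02659834]), np.float32(82.538666), [14.553894996643066, 102.26183319091797])
wing z ends 0.09271577657976304 0.09269786869770968
17 327.3529411764706 177.64705882352942 [0.51469863 0.33478895 0.13252662]
head (array([0.50910019, 0.32398652]), 4.955370903015137)
12.8667 [ 4.54884639e-01  3.93610717e-01  1.52039277e+00 -2.45077291e-04
  1.22730603e+00  5.92445393e-01]
```

View pics/w4.png

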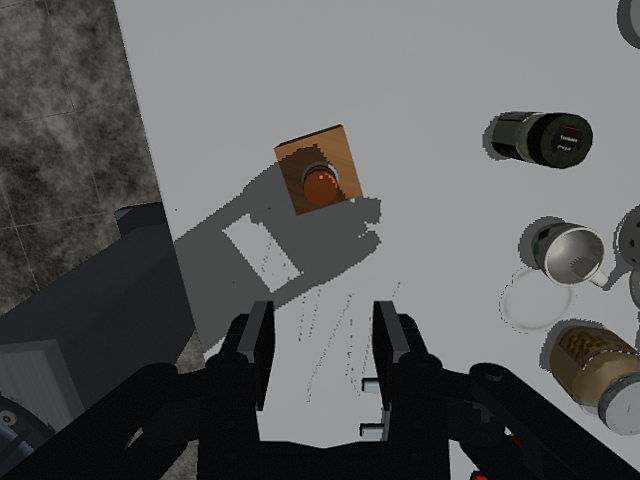

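The orange head top is at (321,186), the collar shows just above it, and the block surrounds it. I'll fit with a proper mask.

```bash
python3 - <<'E'
from h import *
Q=np.load("w4.npz")["P"][158:210,298:345]
print("head",ring(Q,.126,.16,.012), np.nanmax(Q[...,2])); print("block",rail(np.load("w4.npz")["P"][115:225,260:370],.054,.066))
P=np.load("w3.npz")["P"]; H=np.array([.539,-.048])
for it in range(5):
    K=P[198:245,300:348].reshape(-1,3); K=K[K[:,2]>.087]; t=K[:,:2]-H; a=np.radians(82.1); s=np.array([np.cos(a),np.sin(a)])
    al=t@s; ac=t@[-s[1],s[0]]; m=(np.hypot(al,ac)<.0165)&(abs(al)<.0165)
    m&=~((abs(ac)<.009)&(abs(al)>.009))
    from scipy.optimize import least_squares
    H=ring(K[m],.08,.1,.014)[0]
    print(H,m.sum(),len(K))
np.set_printoptions(linewidth=250)
S=P[196:246,302:346:2]; print((S[::2,:,2]*1000).round(0).astype(int))
E
```

```text
head (array([0.50786228, 0.32787065]), 12.127800941467285) 0.1344395718020282
block (array([0.50638858, 0.32864517]), np.float32(99.935074), [60.02076721191406, 60.685943603515625])
[ 0.53871117 -0.05118372] 332 719
[ 0.53876744 -0.05007411] 335 719
[ 0.53868147 -0.05064688] 328 719
[ 0.53869471 -0.05019459] 338 719
[ 0.53869486 -0.05051434] 330 719
[[                   1                    1                    2                    0                    2                   -1                    1                   86                   92                   94                   94
                    93                   92                   93                   92                   87                    0                    2                    2                    0                    1                    2]
 [                   1                    1                    1                    0                    1                    1                   14                   86                   94                   93                   94
                    93                   92     
[... 10288 characters left out ...]
92                   94                    0                    0                   -1                    2                    2                   -1                    1]
 [                   2                    0                    1                    1                    1                    1                    2                    1                   93                   93                   92
                    93                   92                   92                   93                   -1                    1                    1                    0                    1                    0                    0]]<stdin>:13: RuntimeWarning: invalid value encountered in cast
```

```bash
python3 - <<'E'
from h import *
g=np.array([.5074,.3281]); q=down(np.radians(-7.8))
r.set_gripper(.6)
r.move_to([*g,.18],q); r.move_linear([*g,.121],vel=.1)
r.set_gripper(0.0,50); print("open",r.current_opening(),r.current_contact_force())
r.move_linear([*g,.235],vel=.08); print(r.current_contact_force())
H=np.array([.5387,-.0503])
r.move_linear([*H,.235],rot=q,vel=.2); r.move_linear([*H,.215],vel=.05); r.sleep(.3)
f0=np.array(r.current_contact_force()); print(f0,r.current_t())
im=cam("side"); save(im,"s5.png"); cv2.imwrite("pics/s5c.png",cv2.resize(im["pixels"][60:240,260:440,::-1],(600,600),interpolation=cv2.INTER_CUBIC))
E
```

```text
open 0.2641799208180898 [-3.12548793  0.21688898  6.34353047]
[ 0.681198    0.10395234 -1.45407562]
[ 0.49885559  0.22283782 -1.61611161] 19.2333
```

View pics/s5c.png

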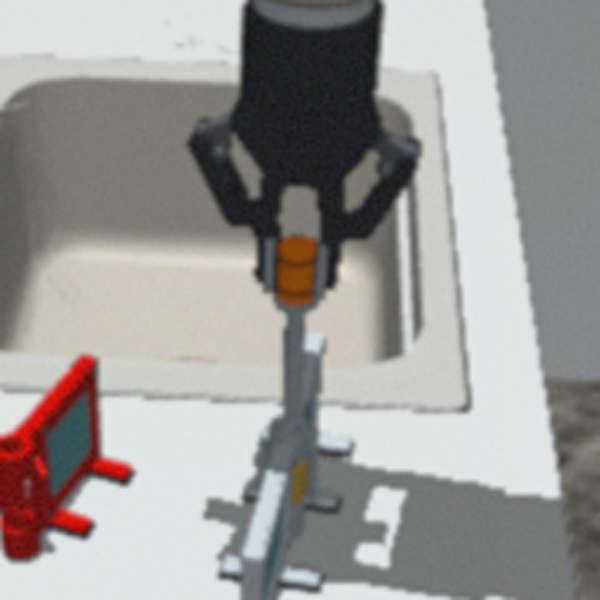

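The pin is held upright, with its head at crop pixel (297,270) and the shaft pointing at the knuckle. I'll lower it with a force check.

```bash
cat > ins.py <<'E'
from h import *
f0=np.array([.5,.22,-1.6])
while True:
    p=np.array(r.current_tool_pos()); z=p[2]-.004
    if z<.1215: print("home",p); break
    tgt[2]=z; r.move_linear(tgt,vel=.04)
    f=np.array(r.current_contact_force())-f0
    if np.linalg.norm(f)>1.5: print(round(z,4),f.round(1))
    if f[2]>15 or np.hypot(*f[:2])>15: print("stop",r.current_tool_pos()); break
print(r.current_t())
E
python3 -c "
tgt=[.5387,-.0503,.215]
exec(open('ins.py').read())"
```

```text
0.2068 [-1.6  0.3 -0.2]
0.1469 [-1.  -1.3 -0. ]
0.1426 [-1.2 -0.8  0.8]
0.1341 [-0.1 -1.5  0.7]
home [ 0.53854661 -0.05026298  0.12522674]
24.7
```

```bash
python3 - <<'E'
from h import *
r.move_linear([.5387,-.0503,.1215],vel=.02); print(r.current_contact_force())
r.set_gripper(.6,20); r.sleep(.3)
r.move_linear([.5387,-.0503,.2],vel=.1)
r.move_to([.54,-.03,.33],down(np.radians(-7.8)))
im=cam("wrist"); P=cloud(im); save(im,"w6.png")
s=cam("side"); a=cv2.resize(im["pixels"][120:320,220:420],(400,400)); b=cv2.resize(s["pixels"][140:280,270:410],(400,400),interpolation=cv2.INTER_CUBIC)
cv2.imwrite("pics/m6.png",np.hstack([a,b])[...,::-1])
Q=P[120:320,220:420].reshape(-1,3); h=Q[Q[:,2]>.12]; print("head",ring(h,.12,.2,.012),np.median(h[:,2])); print(r.current_t())
E
```

```text
[-1.82085316 -0.04318511  5.40638571]
head (array([ 0.53937485, -0.05026247]), 12.071770668029785) 0.3157144653285342
27.3667
```

View pics/m6.png

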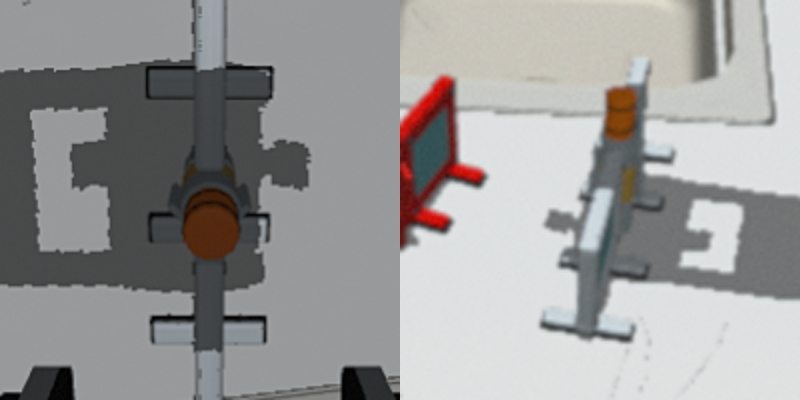

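The pin head sits over the hinge axis with its collar down on the knuckle, and the wing stands in line on the worktop. One last height check, then I'll hand in.

```bash
python3 - <<'E'
from h import *
P=cloud(cam("wrist"))[120:320,220:420]
Q=P[(P[...,2]>.12)&(P[...,2]<.17)]; z=np.percentile(Q[:,2],50); w=np.nanmedian(P[0:25,100:108,2]); print(z,w,r.current_t())
if abs(z-.132)<.003 and abs(w-.0925)<.003: print(r.hand_in())
E
```

```text
0.13234627704676435 0.09259337875106197 27.4167
the job is handed in; nothing more can be done
None
```

The job is handed in: the wing's eye is between the knuckles, the pin is threaded with its collar on the upper knuckle (head top measured at 132 mm, wing rail at 92.6 mm), and it took about 27 s with the bystanders untouched.

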